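# Scan a corer's weld seam with the probe pen

## Task

Pull the orange-handled probe pen out of its leaning holder and, holding it upright, run its tip slowly (about 4 cm/s) along the weld seam on the floor of the green trough, from the red band to the yellow band, the tip always on the seam or less than a centimetre above it and never pressing hard. Then lower the pen, tip first, to the bottom of the blue rinse beaker and let go of it there, leaving the beaker standing where it was. Leave the rack, the bottle, the jar and the wrench alone.

Things in the scene. Friction and masses are not known exactly. Their poses are not given: they have to be found in the camera images.
- pen: probe pen, 200 mm long: steel shaft 14 mm in diameter (first 110 mm from the tip), then orange round handle 26 mm in diameter, 90 mm long, with black end rings; about 0.12 kg, centre of mass 87 mm from the tip. Origin at the flat tip; z axis along the pen towards the handle's end. At the start it leans 38 degrees from vertical in the holder, handle uppermost, roughly towards the robot
- pen_tip (a point): the pen's tip, its body's origin
- pen_grip (a point): on the pen's axis in the handle, 160 mm from the tip, 40 mm below the handle's end: where to grip
- holder: fixed stand, grey base 130 x 90 x 12 mm, with a blue square sleeve (inside 22 x 22 mm, walls 4 mm, 95 mm deep) that leans 38 degrees from vertical towards the stand's -x. The pen lies against the sleeve's lower wall with its tip on the sleeve's floor. Origin under the middle of the base, z up
- holder_mouth (a point): centre of the sleeve's mouth, 110 mm above the table; the pen must be drawn 95 mm along its own axis to come out
- corer: opened half of a sediment corer, fixed: green trough 260 mm long, flat floor 40 mm wide at 26 mm above the table, sides rising outwards at 45 degrees to 46 mm, 86 mm wide over all. Origin under its middle on the table; x axis along the trough from the red band to the yellow band, z up. The seam is the bright line along the middle of the floor
- seam_start (a point): where the seam meets the middle of the red band, on the trough's floor, 80 mm from the trough's middle
- seam_mid (a point): middle of the seam, on the trough's floor
- seam_end (a point): where the seam meets the middle of the yellow band, on the trough's floor, 80 mm from the trough's middle
- beaker: blue open rinse beaker, loose, 120 mm high, 76 mm outside and 68 mm inside diameter, inner floor 6 mm above its underside, 0.45 kg. Origin under its centre, z up. The pen will lean on its rim when released
- beaker_rim (a point): centre of the beaker's mouth, 120 mm above its underside
- rack: green test-tube rack, 60 x 180 x 104 mm with its tubes, bystander. Origin under its centre, long along y
- bottle: amber bottle, 64 mm in diameter, 160 mm high, bystander. Origin under its centre
- jar: white jar with red lid, 70 mm in diameter, 90 mm high, bystander. Origin under its centre
- wrench: steel wrench lying flat on the table near the robot, about 170 mm long, bystander. Origin under its middle, long along x
Mind the look-alikes: they are no part of the job. There is more than one size of the pen; the job needs the largest. Of the things that look like the beaker, the middle-sized one is meant.

How it is judged (in metres and radians):
On the way, in this order (a step that is already met when the one before it is completed fails the run):
1. the pen is drawn out of the sleeve, its tip above the sleeve's mouth (z of pen_tip in the frame of holder above 0.12 m and contact force between the fingers and pen above 0.5 N), for 0.1 s.
2. held within 16 degrees of upright, the tip passes slowly along the seam: at the red band (within 11 mm to the side, at most 14 mm above the floor) (x of pen_tip in the frame of corer between -0.092 and -0.068 m and y of pen_tip in the frame of corer between -0.011 and 0.011 m and z of pen_tip in the frame of corer below 0.04 m and angle between pen's own z axis and vertical below 0.28 rad and contact force between the fingers and pen above 0.5 N), for 0.2 s.
3. held within 16 degrees of upright, the tip passes slowly along the seam: between the red band and 34 mm before the middle (within 11 mm to the side, at most 14 mm above the floor) (x of pen_tip in the frame of corer between -0.068 and -0.034 m and y of pen_tip in the frame of corer between -0.011 and 0.011 m and z of pen_tip in the frame of corer below 0.04 m and angle between pen's own z axis and vertical below 0.28 rad and contact force between the fingers and pen above 0.5 N), for 0.3 s.
4. held within 16 degrees of upright, the tip passes slowly along the seam: up to the middle (within 11 mm to the side, at most 14 mm above the floor) (x of pen_tip in the frame of corer between -0.034 and 0 m and y of pen_tip in the frame of corer between -0.011 and 0.011 m and z of pen_tip in the frame of corer below 0.04 m and angle between pen's own z axis and vertical below 0.28 rad and contact force between the fingers and pen above 0.5 N), for 0.3 s.
5. held within 16 degrees of upright, the tip passes slowly along the seam: past the middle (within 11 mm to the side, at most 14 mm above the floor) (x of pen_tip in the frame of corer between 0 and 0.034 m and y of pen_tip in the frame of corer between -0.011 and 0.011 m and z of pen_tip in the frame of corer below 0.04 m and angle between pen's own z axis and vertical below 0.28 rad and contact force between the fingers and pen above 0.5 N), for 0.3 s.
6. held within 16 degrees of upright, the tip passes slowly along the seam: 34 to 68 mm past the middle (within 11 mm to the side, at most 14 mm above the floor) (x of pen_tip in the frame of corer between 0.034 and 0.068 m and y of pen_tip in the frame of corer between -0.011 and 0.011 m and z of pen_tip in the frame of corer below 0.04 m and angle between pen's own z axis and vertical below 0.28 rad and contact force between the fingers and pen above 0.5 N), for 0.3 s.
7. held within 16 degrees of upright, the tip passes slowly along the seam: at the yellow band (within 11 mm to the side, at most 14 mm above the floor) (x of pen_tip in the frame of corer between 0.068 and 0.092 m and y of pen_tip in the frame of corer between -0.011 and 0.011 m and z of pen_tip in the frame of corer below 0.04 m and angle between pen's own z axis and vertical below 0.28 rad and contact force between the fingers and pen above 0.5 N), for 0.2 s.
8. still gripped, the pen is lowered into the beaker until its tip is within 20 mm of the inner floor (z of pen_tip in the frame of beaker between 0 and 0.026 m and horizontal distance between pen_tip and beaker_rim below 0.038 m and contact force between the fingers and pen above 0.5 N), for 0.1 s.
At the end, for the whole second after the job is handed in: The pen stands in the beaker, its tip inside within 20 mm of the inner floor, at rest, leaning less than 40 degrees; the beaker stands upright (within 6 degrees) on the table within 40 mm of where it was (z of pen_tip in the frame of beaker between 0 and 0.026 m and horizontal distance between pen_tip and beaker_rim below 0.038 m and angle between pen's own z axis and vertical below 0.7 rad and linear speed of pen below 0.02 m/s and angle between beaker's own z axis and vertical below 0.1 rad and distance of beaker from where it was at the start of the episode below 0.04 m and height (world z) of beaker below 0.01 m); the robot touches nothing.
It fails at once if the pen presses on the trough with more than 20 N (contact force between pen and corer above 20 N).
It fails at once if the beaker is tipped by more than 15 degrees (angle between beaker's own z axis and vertical above 0.26 rad).
It fails at once if the rack, bottle, jar or wrench is moved by more than 30 mm (distance of any of rack, bottle, jar, wrench from where it was at the start of the episode above 0.03 m).
It also fails if it takes over 67 s, if anything falls off the work surface, if the arm or the gripper's body presses on something with over 40 N, if the wrist force passes 120 N, or if a joint passes its speed limit or range.

## Robot

A 6-joint arm with a two-finger parallel gripper is mounted at the origin on the work surface. World frame = base frame: x ahead of the robot, y to its left, z up, the work surface at z = 0. Lengths are in mm, angles in rad, forces in N, time in s.
With the tool pointing down it reaches from about 225 to 725 mm from the base axis. Payload 3.1 kg.
Tool frame: the origin (TCP) lies on the centre line of the jaws, within the pads' length; the fingertips stand 22 mm ahead of it and the grasp point (between the pads) lies 3 mm ahead of it; z points along the fingers, y is the line along which they close (so a half turn about z gives the same grasp; the last joint's range is limited). The gripper opens to 85 mm and grips with 20 to 120 N. Pads are 22 mm wide; open, the fingers measure 114 mm over their backs; the gripper's body (76 mm by 85 mm) begins 54 mm behind the grasp point. The pads swing forward as they close: fully open they stand 13 mm farther back than shut.
Start: joints at [1.16, 0.048, 0.099, 1.622, 0, 1.443], TCP at [146.506, 504.136, 253.312] pointing down, gripper open.
Joint ranges: [-2.91, 2.91], [-0.99, 1.94], [-1.21, 1.42], [-2.12, 2.29], [-1.49, 1.47], [-3.14, 3.14]. Speed limits (rad/s): [2.79, 2.79, 3.14, 3.14, 3.14, 3.14].

## Interface

Orientations are given as a unit quaternion [x, y, z, w].
In Python, from bench import bot gives the robot as it stands.
- The arm moves only by the tool drive_tool, never from a script. Its argument "plan" is a list of rows, each a list of 7 numbers: the turn, a rotation vector about the tool's x, y, z in rad, then the shift along the tool's x, y, z in mm, then the closure, from 0 (fully open) to 1 (shut). In form: [[rx, ry, rz, tx, ty, tz, fingers], ...]. A call has 1 to 12 rows; each row shifts and turns the commanded pose from where the row before left it, along the tool's axes as they then stand; what a row does not reach is not made up. A row lasts 1/10 s, in which the tool goes at most 50 mm and 8.59 degrees, less where a joint would pass 70% of its speed; a pose out of reach is approached as far as the arm can. A call with a gripper value outside its range is refused whole. The fingers move at their own pace and stop on an object; the grip force is fixed at half the most. Time passes only in rows, so rows that do not move let the fingers close. It gives the time, the measured TCP pose, the force, the opening and the grip force at its end, in the units of the state.
- bot.get_obs(): the state, without advancing time (a new reading comes with each control period).
- bot.get_image(name): name is "side" or "top"; returns the picture (480x640x3 uint8, red, green, blue); there is no depth.
- bot.get_calibration(name): a dict with "fovy" (degrees; the focal length in pixels is half the picture's height over the tangent of half this angle, whatever the lens; pixels are square), "cx", "cy" (the principal point, pixels), "extrinsics" (4x4, takes a point from world to camera coordinates). Camera axes: x right, y down, z forward; pixel columns grow to the right and rows downward; lengths in mm; the calibration is good to about 2 mm. A picture is of the moment at which its call begins. get_calibration takes no time and is no camera call.
- bot.close_job(): hands the job in; it is judged then, once.
The state is a dict: "time_s": time; "joint_positions": joint angles; "qd": joint speeds; "effort": joint torques, N m; "ee_pos": TCP position; "eef_rot": TCP orientation; "ft_force": force on the tool from outside, world axes, zero at the start; "wrist_torque": the same for the moment, N m; "width": opening from 0.0 (shut) to 1.0 (fully open); "grip_force": force on a finger pad.
Only numpy, scipy, OpenCV 4.12 (cv2) and the standard library are available. Lean on these libraries where they do the work, as an engineer would, in place of code of your own. Each camera call takes 0.05 s, during which the arm holds its last target. There are 200 camera calls.

## Working session

There is one attempt and no reset: what is moved stays moved. The work goes in short steps, Python scripts to look and compute and a tool call to move; the robot and the scene stay as the last step left them, time stands still between calls to the robot, and variables do not carry over. Pictures are saved under pics/ and viewed, at most 10 in all, crops included, and the job is handed in when it is done.

Besides the shell and the picture viewer there is one more tool, called after "Call:" by a JSON object that holds its "op" and its "data". drive_tool: Moves the arm, as the interface text tells. Its arguments: {"type":"object","properties":{"plan":{"type":"array"}},"required":["plan"]}

```bash
mkdir -p pics; ls; python3 - <<'E'
from bench import bot
import cv2,numpy as np
for n in ["side","top"]:
    im=bot.get_image(n); cv2.imwrite(f"pics/{n}0.png",im[:,:,::-1])
    c=bot.get_calibration(n); print(n,c["fovy"],c["cx"],c["cy"]); print(np.round(np.array(c["extrinsics"]),4).tolist(), [k for k in c])
print(bot.get_obs())
E
```

```text
pics
side 42.21801137780793 320.48902202878315 240.330824346221
[[0.8349, -0.5503, 0.0067, -460.414], [-0.3844, -0.5918, -0.7085, 334.4228], [0.3939, 0.589, -0.7057, 1269.3626], [0.0, 0.0, 0.0, 1.0]] ['fovy', 'cx', 'cy', 'extrinsics']
top 50.14267696531504 319.2936469362576 235.74259805187677
[[0.0056, -0.9998, -0.0211, 44.8303], [-0.9991, -0.0047, -0.0423, 564.3167], [0.0421, 0.0213, -0.9989, 1170.6211], [0.0, 0.0, 0.0, 1.0]] ['fovy', 'cx', 'cy', 'extrinsics']
{'time_s': 0.1, 'joint_positions': array([ 1.16016528e+00,  4.86835236e-02,  9.77673867e-02,  1.62203962e+00,
       -3.16639507e-05,  1.44302574e+00]), 'qd': array([ 0.00153963, -0.00030812,  0.00352122, -0.00027788,  0.00016062,
        0.00265748]), 'effort': array([ 2.81142653e-03, -3.39851403e+01,  3.20935822e+01,  1.57719880e-02,
       -9.00796749e-05, -1.28143776e-05]), 'ee_pos': array([146.32773921, 503.65766757, 252.23709895]), 'eef_rot': array([ 1.40959112e-01,  9.90014830e-01, -1.04504031e-03, -2.71900979e-04]), 'ft_force': array([-0.33377274, -0.6476201 ,  0.64803636]), 'wrist_torque': array([-0.01614087, -0.02228264, -0.02272164]), 'grip_force': 0.0, 'width': 1.002458348986719}
```

View pics/side0.png

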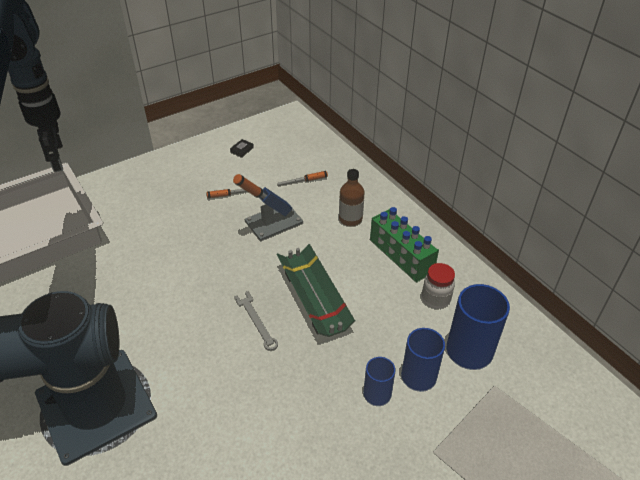

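View pics/top0.png

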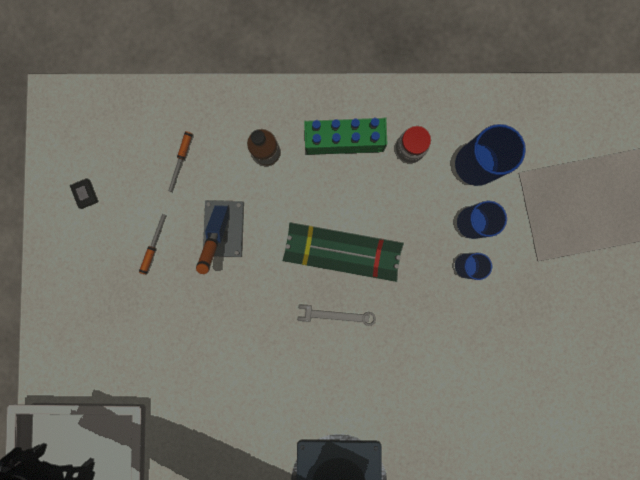

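The side picture shows the leaning pen at (255,187), with two smaller loose pens at (230,193) and (302,180). It shows blue beakers at (380,380) small, (423,358) middle and (475,327) large. In the top picture, the pens are at (210,245), (153,245) and (181,160), and the beakers at (473,265), (482,219) and (490,155). I choose the pen in the holder and the middle beaker, and check both in a close crop.

```bash
python3 - <<'E'
import cv2,numpy as np
t=cv2.imread("pics/top0.png"); s=cv2.imread("pics/side0.png")
def crop(im,x,y,w,h,k):
    c=cv2.resize(im[y:y+h,x:x+w],None,fx=k,fy=k,interpolation=cv2.INTER_CUBIC)
    for i in range(0,w,10): cv2.line(c,(i*k,0),(i*k,6),(255,255,255),1); cv2.putText(c,str(x+i),(i*k,16),0,.3,(255,255,255),1) 
    for j in range(10,h,10): cv2.line(c,(0,j*k),(6,j*k),(255,255,255),1); cv2.putText(c,str(y+j),(8,j*k+3),0,.3,(255,255,255),1) 
    return c
s_=lambda c:np.clip(c.astype(float)*1.5,0,255).astype(np.uint8)
A=crop(s_(t),190,190,66,100,6)   #396x600
B=crop(s_(s),225,165,80,80,5)   #400x400
C=np.zeros((600,800,3),np.uint8); C[:,:396]=A; C[:400,400:800]=B
D=crop(s_(t),450,195,66,50,4); C[400:600,400:664]=D
cv2.imwrite("pics/c1.png",C)
C=np.zeros((600,800,3),np.uint8); A=crop(s_(t),278,215,133,70,6); C[:420,:798]=A
cv2.imwrite("pics/c2.png",C[:420])
E
```

```text
(no output)
```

View pics/c1.png

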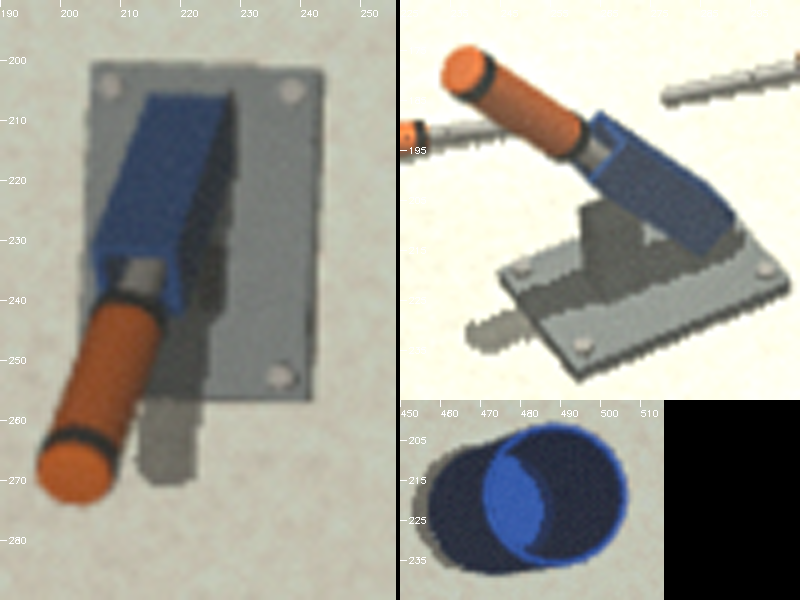

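View pics/c2.png

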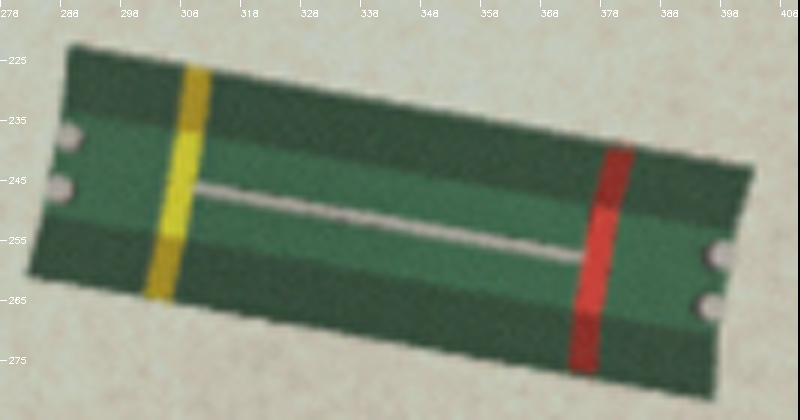

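The crops show the pen's end cap at top (202.7,269.2) and side (238,179.4). The handle's lower ring is at top (212.3,240.8) and side (260.2,192.4). Seam: yellow (308.5,246.2), red (377.3,258.3). The middle beaker's rim centre is (488.8,218.8).

```bash
cat > h.py <<'E'
import numpy as np
from bench import bot
from scipy.spatial.transform import Rotation as R
C={}
for n in ["side","top"]:
    c=bot.get_calibration(n); C[n]=(240/np.tan(np.radians(c["fovy"]/2)),c["cx"],c["cy"],np.array(c["extrinsics"]))
def proj(n,p):
    f,cx,cy,E=C[n]; q=E[:3,:3]@np.asarray(p,float)+E[:3,3]; return np.array([cx+f*q[0]/q[2],cy+f*q[1]/q[2]])
def ray(n,u):
    f,cx,cy,E=C[n]; d=E[:3,:3].T@np.array([(u[0]-cx)/f,(u[1]-cy)/f,1]); o=-E[:3,:3].T@E[:3,3]; return o,d/np.linalg.norm(d)
def onz(n,u,z): o,d=ray(n,u); return o+d*(z-o[2])/d[2]
def tri(a,b):
    (o1,d1),(o2,d2)=ray("top",a),ray("side",b)
    s=np.linalg.lstsq(np.c_[d1,-d2],o2-o1,rcond=None)[0]; p,q=o1+s[0]*d1,o2+s[1]*d2
    return (p+q)/2,np.linalg.norm(p-q)
E
python3 - <<'E'
from h import *
np.set_printoptions(precision=1,suppress=True)
a,e1=tri((202.7,269.2),(238,179.4)); b,e2=tri((212.3,240.8),(260.2,192.4))
d=(a-b); print("cap",a,e1,"ring",b,e2,"len",np.linalg.norm(d),"lean",np.degrees(np.arccos(d[2]/np.linalg.norm(d))),"az",np.degrees(np.arctan2(d[1],d[0])))
# base corners top z=12 and their far edges
for u in [(205.3,200.3),(243.8,201.7),(242,256.7)]: print("base",onz("top",u,12))
for u in [(245,219),(260.8,241),(302.5,222.5)]: print("base side",onz("side",u,12))
y=onz("top",(308.5,246.2),26); r=onz("top",(377.3,258.3),26); print("Y",y,"R",r,np.linalg.norm(y-r))
print("Yside",onz("side",(300.5,265.5),26),"Rside",onz("side",(327,312.5),26))
for u in [(289.3,222.5),(403.3,243),(397,281.5),(283,261)]: print("trough corner z46",onz("top",u,46))
print("beaker",onz("top",(488.8,218.8),120))
E
```

```text
cap [490.9 273.2 184.3] 2.949330925953653 ring [547.8 271.  118.3] 0.10877165263287006 len 87.20701526515144 lean 40.81294897775433 az 177.8293568444001
base [645.3 313.2  12. ]
base [642.3 223.4  12. ]
base [514.8 226.1  12. ]
base side [516.6 310.7  12. ]
base side [510.9 216.   12. ]
base side [637.1 216.3  12. ]
Y [539.5  71.9  26. ] R [512.9 -84.5  26. ] 158.70166361401132
Yside [544.   77.3  26. ] Rside [517.3 -78.3  26. ]
trough corner z46 [592.1 114.5  46. ]
trough corner z46 [ 547.3 -140.6   46. ]
trough corner z46 [ 461.6 -126.5   46. ]
trough corner z46 [505.7 128.   46. ]
beaker [ 596.5 -307.8  120. ]
```

```bash
cat >> h.py <<'E'
def to(p,rot):
    "rotvec in tool axes to target rot, and shift in target tool axes"
    o=bot.get_obs(); Rc=R.from_quat(o["eef_rot"]); rv=(Rc.inv()*rot).as_rotvec(); dp=np.asarray(p)-o["ee_pos"]
    print("t",o["time_s"],"pos",o["ee_pos"].round(1),"rotvec",rv.round(3),"shift cur axes",Rc.inv().apply(dp).round(1),"shift tgt axes",rot.inv().apply(dp).round(1),"F",o["ft_force"].round(1),"w",round(o["width"],3),"g",round(o["grip_force"],1),"q",o["joint_positions"].round(2))
E
python3 - <<'E'
from h import *
np.set_printoptions(precision=2,suppress=True)
cap=onz("top",(202.7,269.2),190.3); ring=onz("top",(212.3,240.8),119.4); print(cap,ring)
yaw=np.arctan2(ring[1]-cap[1],ring[0]-cap[0]); print("yaw",np.degrees(yaw), "horiz", np.hypot(*(ring-cap)[:2]), 90*np.sin(np.radians(38)))
# base yaw -1.2deg; use mean
yaw=(yaw+np.radians(-1.2))/2; t=np.radians(38)
z=np.array([np.sin(t)*np.cos(yaw),np.sin(t)*np.sin(yaw),-np.cos(t)]); y=np.array([-np.sin(yaw),np.cos(yaw),0]); x=np.cross(y,z)
G=R.from_matrix(np.c_[x,y,z]); cap[2]=190.3
grip=cap+40*z; tcp=grip-3*z
for n in("top","side"): print(n,"cap",proj(n,cap),"tip",proj(n,cap+200*z),"ring",proj(n,cap+90*z))
print("grip",grip,"tcp",tcp,"pre",tcp-90*z, "tip",cap+200*z)
np.savez("g.npz",q=G.as_quat(),tcp=tcp,z=z); to(tcp-90*z,G)
E
```

```text
[489.77 272.47 190.3 ] [547.85 270.72 119.4 ]
yaw -1.7280697750391443 horiz 58.106249530860914 55.409532779309245
top cap [202.7 269.2] tip [222.04 213.53] ring [212.12 242.08]
side cap [236.89 177.71] tip [283.97 208.72] ring [259.25 192.44]
grip [514.39 271.84 158.78] tcp [512.54 271.89 161.14] pre [457.15 273.3  232.06] tip [612.86 269.32  32.7 ]
t 0.1 pos [146.3 503.7 252.2] rotvec [-0.09 -0.66 -0.25] shift cur axes [-362.8 -134.4   20.4] shift tgt axes [-237.1 -222.3  210.8] F [-0.3 -0.6  0.6] w 1.002 g 0.0 q [ 1.16  0.05  0.1   1.62 -0.    1.44]
```

Call:
{"op": "drive_tool", "data": {"plan": [[-0.018, -0.132, -0.05, 0, 0, 0, 0], [-0.018, -0.132, -0.05, 0, 0, 0, 0], [-0.018, -0.132, -0.05, 0, 0, 0, 0], [-0.018, -0.132, -0.05, 0, 0, 0, 0], [-0.018, -0.132, -0.05, 0, 0, 0, 0], [0, 0, 0, -24, -22, 21, 0], [0, 0, 0, -24, -22, 21, 0], [0, 0, 0, -24, -22, 21, 0], [0, 0, 0, -24, -22, 21, 0], [0, 0, 0, -24, -22, 21, 0], [0, 0, 0, -24, -22, 21, 0], [0, 0, 0, -24, -22, 21, 0]]}}

```text
time_s: 1.3
ee_pos: [366.6, 344.1, 239.8]
eef_rot: [0.011, 0.945, -0.002, 0.326]
ft_force: [-0.5, 0.5, -0.7]
width: 1.002
grip_force: 0.0
```

```bash
python3 - <<'E'
from h import *
g=np.load("g.npz"); to(g["tcp"]-90*g["z"],R.from_quat(g["q"]))
E
```

```text
t 1.3 pos [366.6 344.1 239.8] rotvec [0.005 0.001 0.002] shift cur axes [-67.8 -68.8  62.7] shift tgt axes [-67.9 -68.4  62.9] F [-0.5  0.5 -0.7] w 1.002 g 0.0 q [ 0.91 -0.44 -0.49  1.08 -0.51  0.81]
```

Call:
{"op": "drive_tool", "data": {"plan": [[0.002, 0, 0, -22.6, -22.8, 21, 0], [0.002, 0, 0, -22.6, -22.8, 21, 0], [0.001, 0, 0, -22.6, -22.8, 21, 0], [0, 0, 0, 0, 0, 0, 0], [0, 0, 0, 0, 0, 0, 0]]}}

```text
time_s: 1.8
ee_pos: [456.5, 273.6, 231.6]
eef_rot: [0.013, 0.946, -0.005, 0.325]
ft_force: [-0.2, 0.2, 0.2]
width: 0.996
grip_force: 0.0
```

```bash
python3 - <<'E'
from h import *
import cv2
g=np.load("g.npz"); to(g["tcp"],R.from_quat(g["q"]))
t=bot.get_image("top")[:,:,::-1]; s=bot.get_image("side")[:,:,::-1]
o=bot.get_obs(); Z=R.from_quat(o["eef_rot"]).apply([0,0,1])
C=np.zeros((600,800,3),np.uint8)
for i,(n,im,x,y,w,h) in enumerate([("top",t,180,190,80,120),("side",s,200,120,80,120)]):
    c=np.clip(cv2.resize(np.ascontiguousarray(im[y:y+h,x:x+w]),None,fx=5,fy=5,interpolation=cv2.INTER_CUBIC).astype(float)*1.6,0,255).astype(np.uint8)
    for k in (0,22,90,127,200):
        u=(proj(n,o["ee_pos"]+k*Z)-[x,y])*5; cv2.circle(c,tuple(int(v) for v in u),3,(0,255,0),1)
    C[:600,400*i:400*i+400]=c
cv2.imwrite("pics/c3.png",C)
E
```

```text
t 1.8 pos [456.5 273.6 231.6] rotvec [-0.002 -0.001 -0.001] shift cur axes [-0.9 -0.1 90. ] shift tgt axes [-0.8 -0.3 90. ] F [-0.2  0.2  0.2] w 0.996 g 0.0 q [ 0.62 -0.48 -0.54  0.95 -0.38  0.54]
```

View pics/c3.png

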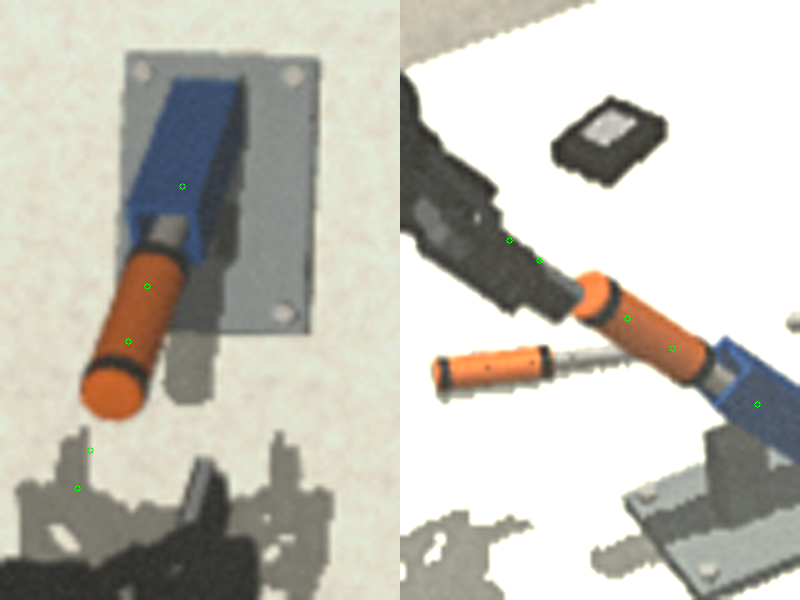

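The tool's axis lies along the pen within about a pixel in both views (side: the dots at (627,318) and (672,348) are on the handle). I go in 90 mm and close.

Call:
{"op": "drive_tool", "data": {"plan": [[0, 0, 0, 0, 0, 22, 0], [0, 0, 0, -0.4, 0, 22, 0], [0, 0, 0, -0.4, 0, 20, 0], [0, 0, 0, 0, 0, 16, 0], [0, 0, 0, 0, 0, 10, 0], [0, 0, 0, 0, 0, 0, 0], [0, 0, 0, 0, 0, 0, 1], [0, 0, 0, 0, 0, 0, 1], [0, 0, 0, 0, 0, 0, 1], [0, 0, 0, 0, 0, 0, 1], [0, 0, 0, 0, 0, 0, 1], [0, 0, 0, 0, 0, 0, 1]]}}

```text
time_s: 3.1
ee_pos: [512.9, 273.6, 163.5]
eef_rot: [0.012, 0.945, -0.004, 0.327]
ft_force: [-4.2, -0.7, 4.7]
width: 0.289
grip_force: 58.6
```

Call:
{"op": "drive_tool", "data": {"plan": [[0, 0, 0, 0, 0, 0, 1], [0, 0, 0, 0, 0, 0, 1], [0, 0, 0, 0, 0, 0, 1]]}}

```text
time_s: 3.4
ee_pos: [512.9, 273.6, 163.5]
eef_rot: [0.012, 0.945, -0.004, 0.327]
ft_force: [-5.0, -0.6, 5.7]
width: 0.292
grip_force: 58.6
```

Call:
{"op": "drive_tool", "data": {"plan": [[0, 0, 0, 0, 0, -5, 1], [0, 0, 0, 0, 0, -10, 1], [0, 0, 0, 0, 0, -12, 1], [0, 0, 0, 0, 0, -12, 1], [0, 0, 0, 0, 0, -12, 1], [0, 0, 0, 0, 0, -12, 1], [0, 0, 0, 0, 0, -12, 1], [0, 0, 0, 0, 0, -12, 1], [0, 0, 0, 0, 0, -12, 1], [0, 0, 0, 0, 0, -12, 1], [0, 0, 0, 0, 0, -12, 1], [0, 0, 0, 0, 0, -12, 1]]}}

```text
time_s: 4.6
ee_pos: [428.5, 275.5, 268.7]
eef_rot: [0.011, 0.945, -0.004, 0.325]
ft_force: [0.1, -0.3, -0.9]
width: 0.287
grip_force: 59.0
```

Call:
{"op": "drive_tool", "data": {"plan": [[0, 0, 0, 0, 0, -10, 1], [0, 0, 0, 0, 0, -5, 1], [0, 0, 0, 0, 0, 0, 1], [0, 0, 0, 0, 0, 0, 1]]}}

```text
time_s: 5.0
ee_pos: [420.1, 275.8, 280.0]
eef_rot: [0.012, 0.945, -0.004, 0.326]
ft_force: [1.0, -1.0, -2.0]
width: 0.282
grip_force: 59.1
```

```bash
python3 - <<'E'
from h import *
import cv2
t=bot.get_image("top")[:,:,::-1]; s=bot.get_image("side")[:,:,::-1]
o=bot.get_obs(); Z=R.from_quat(o["eef_rot"]).apply([0,0,1])
print(o["ee_pos"],o["ft_force"],o["width"],o["grip_force"])
C=np.zeros((600,800,3),np.uint8)
for i,(n,im,x,y,w,h) in enumerate([("top",t,180,190,80,120),("side",s,200,120,80,120)]):
    c=np.clip(cv2.resize(np.ascontiguousarray(im[y:y+h,x:x+w]),None,fx=5,fy=5,interpolation=cv2.INTER_CUBIC).astype(float)*1.6,0,255).astype(np.uint8)
    for k in (53,163):
        u=(proj(n,o["ee_pos"]+k*Z)-[x,y])*5; cv2.circle(c,tuple(int(v) for v in u),3,(0,255,0),1)
        print(n,k,proj(n,o["ee_pos"]+k*Z))
    C[:600,400*i:400*i+400]=c
cv2.imwrite("pics/c4.png",C)
E
```

```text
[420.15150123 275.51977273 279.47376682] [ 0.21338597 -1.0871879  -0.79540502] 0.28832092506899193 59.06443119049072
top 53 [194.94499241 289.62593602]
top 163 [207.5313917  253.70483459]
side 53 [220.47368035 166.77800615]
side 163 [249.31013432 185.79112158]
```

View pics/c4.png

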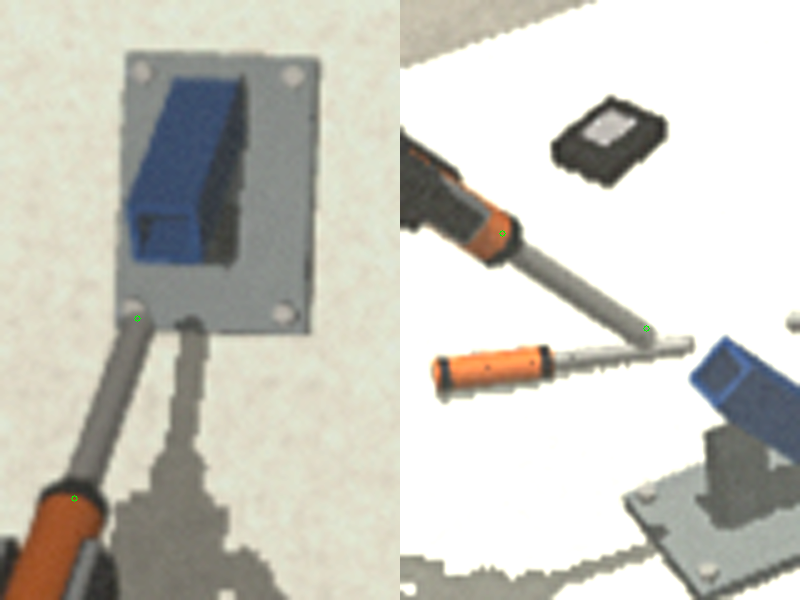

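The pen is out of the sleeve and held, tip at about (207.6,254.3) in top and (249.7,188) in side, within 2 px of prediction. Next I turn it upright and carry it to above the red band.

Call:
{"op": "drive_tool", "data": {"plan": [[0, 0.133, 0, 0, 0, 0, 1], [0, 0.133, 0, 0, 0, 0, 1], [0, 0.133, 0, 0, 0, 0, 1], [0, 0.133, 0, 0, 0, 0, 1], [0, 0.131, 0, 0, 0, 0, 1], [0, 0, 0, -4, -16, 2, 1], [0, 0, 0, -8, -32, 4, 1], [0, 0, 0, -8, -32, 4, 1], [0, 0, 0, -8, -32, 4, 1], [0, 0, 0, -8, -32, 4, 1], [0, 0, 0, -8, -32, 4, 1], [0, 0, 0, -8, -32, 4, 1]]}}

```text
time_s: 6.3
ee_pos: [467.6, 64.8, 253.8]
eef_rot: [0.013, 1.0, -0.001, 0.001]
ft_force: [0.1, 0.2, -1.4]
width: 0.287
grip_force: 59.2
```

```bash
python3 - <<'E'
from h import *
R0=R.from_matrix([[-1,0,0],[0,1,0],[0,0,-1]])
to([512.9,-84.5,215],R0)
E
```

```text
t 6.3 pos [467.6  64.8 253.8] rotvec [-0.001  0.002 -0.025] shift cur axes [ -49.  -148.    39.1] shift tgt axes [ -45.3 -149.3   38.8] F [ 0.1  0.2 -1.4] w 0.287 g 59.2 q [-0.   -0.09 -0.04  1.62 -0.    0.02]
```

Call:
{"op": "drive_tool", "data": {"plan": [[0, 0, 0, -9, -27, 3, 1], [0, 0, 0, -10, -30, 7, 1], [0, 0, 0, -10, -30, 8, 1], [0, 0, 0, -10, -30, 8, 1], [0, 0, 0, -6, -20, 8, 1], [0, 0, 0, -4, -11, 5, 1], [0, 0, 0.07, 0, 0, 0, 1], [0, 0, 0.073, 0, 0, 0, 1], [0, 0, 0, 0, 0, 0, 1], [0, 0, 0, 0, 0, 0, 1]]}}

```text
time_s: 7.3
ee_pos: [512.5, -82.4, 215.6]
eef_rot: [0.083, 0.997, -0.0, 0.001]
ft_force: [0.4, -0.9, -1.1]
width: 0.29
grip_force: 59.2
```

```bash
python3 - <<'E'
from h import *
import cv2
to([512.9,-84.5,215],R.from_matrix([[-1,0,0],[0,1,0],[0,0,-1]]))
t=bot.get_image("top")[:,:,::-1]; s=bot.get_image("side")[:,:,::-1]
cv2.imwrite("pics/t5.png",t); cv2.imwrite("pics/s5.png",s)
o=bot.get_obs(); Z=R.from_quat(o["eef_rot"]).apply([0,0,1])
C=np.zeros((600,800,3),np.uint8)
for i,(n,im,x,y,w,h) in enumerate([("top",t,340,215,66,75),("side",s,280,220,66,100)]):
    c=np.clip(cv2.resize(np.ascontiguousarray(im[y:y+h,x:x+w]),None,fx=6,fy=6,interpolation=cv2.INTER_CUBIC).astype(float)*1.6,0,255).astype(np.uint8)
    for k in (55,165):
        p=proj(n,o["ee_pos"]+k*Z); u=(p-[x,y])*6; cv2.circle(c,tuple(int(v) for v in u),3,(0,255,0),1); print(n,k,p)
    for q in ([512.9,-84.5,26],[539.5,71.9,26]):
        p=proj(n,q); u=(p-[x,y])*6; cv2.circle(c,tuple(int(v) for v in u),3,(255,0,255),1); print(n,q,p)
    C[:6*h,400*i:400*i+396]=c
cv2.imwrite("pics/c5.png",C)
E
```

```text
t 7.3 pos [512.5 -82.4 215.6] rotvec [-0.     0.001 -0.166] shift cur axes [-0.8 -2.   0.6] shift tgt axes [-0.4 -2.1  0.6] F [ 0.4 -0.9 -1.1] w 0.29 g 59.2 q [-0.29  0.03  0.    1.55 -0.   -0.12]
top 55 [382.41711888 258.57438932]
top 165 [377.40304002 258.39477601]
top [512.9, -84.5, 26] [377.27935123 258.28894158]
top [539.5, 71.9, 26] [308.49917284 246.21848172]
side 55 [327.12008752 274.67270886]
side 165 [326.49283587 307.67461847]
side [512.9, -84.5, 26] [326.91090743 315.13553601]
side [539.5, 71.9, 26] [300.10869158 267.60602795]
```

View pics/c5.png

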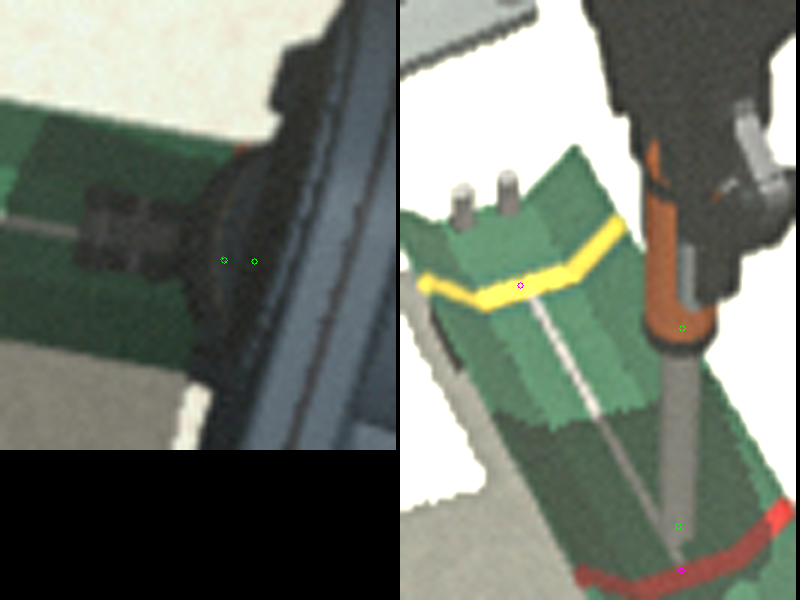

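The side crop shows the pen upright. Its tip is at crop (677,545), i.e. side (326,311), slightly to the robot's side of the seam line and about 2 cm above the floor at the red band. I shift it 2 mm and lower it gently.

Call:
{"op": "drive_tool", "data": {"plan": [[0, 0, 0, -2, 0, 4, 1], [0, 0, 0, 0, 0, 4, 1], [0, 0, 0, 0, 0, 4, 1], [0, 0, 0, 0, 0, 3, 1], [0, 0, 0, 0, 0, 2, 1], [0, 0, 0, 0, 0, 0, 1], [0, 0, 0, 0, 0, 0, 1]]}}

```text
time_s: 8.1
ee_pos: [514.3, -83.0, 198.7]
eef_rot: [0.084, 0.996, -0.0, 0.001]
ft_force: [-0.3, 0.2, -1.8]
width: 0.288
grip_force: 59.2
```

```bash
python3 - <<'E'
from h import *
import cv2
to([512.9,-84.5,215],R.from_matrix([[-1,0,0],[0,1,0],[0,0,-1]]))
s=bot.get_image("side")[:,:,::-1]; cv2.imwrite("pics/s6.png",s)
o=bot.get_obs(); Z=R.from_quat(o["eef_rot"]).apply([0,0,1])
x,y,w,h=295,255,60,75
c=np.clip(cv2.resize(np.ascontiguousarray(s[y:y+h,x:x+w]),None,fx=8,fy=8,interpolation=cv2.INTER_CUBIC).astype(float)*2.2,0,255).astype(np.uint8)
def d(p,col): u=(proj("side",p)+[1.1,0.8]-[x,y])*8; cv2.circle(c,tuple(int(v) for v in u),3,col,1); print(u)
d(o["ee_pos"]+165*Z,(0,255,0)); d([512.9,-84.5,26],(255,0,255))
d([*(o["ee_pos"]+165*Z)[:2],26],(255,255,0))
cv2.imwrite("pics/c6.png",c)
E
```

```text
t 8.1 pos [514.3 -83.  198.7] rotvec [-0.     0.001 -0.168] shift cur axes [  1.2  -1.7 -16.3] shift tgt axes [  1.4  -1.5 -16.3] F [-0.3  0.2 -1.8] w 0.288 g 59.2 q [-0.29  0.03 -0.03  1.51 -0.   -0.12]
[267.10071323 464.30987681]
[264.08725948 487.48428812]
[266.70188964 481.67707751]
```

View pics/c6.png

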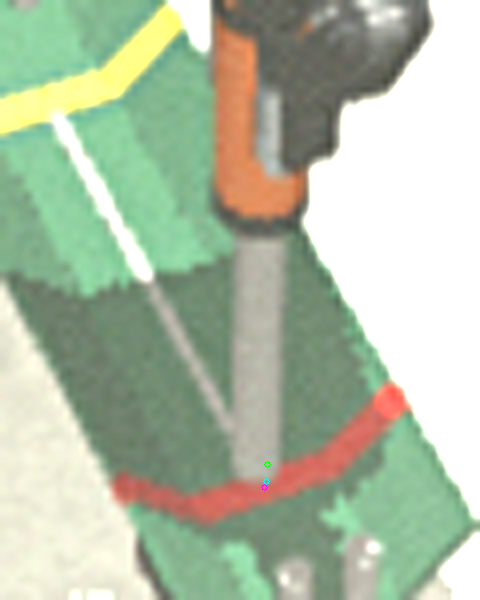

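The tip is at crop (256,472), on the red band and about 2 mm robot-side of the seam, a few mm above the floor. I now trace slowly.

Call:
{"op": "drive_tool", "data": {"plan": [[0, 0, 0, -1.5, 0, 1, 1], [0, 0, 0, 0, 0, 1, 1], [0, 0, 0, 0, 0, 0, 1], [0, 0, 0, 0, 2, 0, 1], [0, 0, 0, 0, 4, 0, 1], [0, 0, 0, 0, 4, 0, 1], [0, 0, 0, 0, 4, 0, 1], [0, 0, 0, 0, 4, 0, 1], [0, 0, 0, 0, 4, 0, 1], [0, 0, 0, 0, 4, 0, 1], [0, 0, 0, 0, 4, 0, 1], [0, 0, 0, 0, 4, 0, 1]]}}

```text
time_s: 9.35
ee_pos: [521.6, -49.4, 196.7]
eef_rot: [0.084, 0.996, -0.0, 0.001]
ft_force: [-0.1, -0.2, -1.4]
width: 0.291
grip_force: 59.2
```

Call:
{"op": "drive_tool", "data": {"plan": [[0, 0, 0, 0, 4, 0, 1], [0, 0, 0, 0, 4, 0, 1], [0, 0, 0, 0, 4, 0, 1], [0, 0, 0, 0, 4, 0, 1], [0, 0, 0, 0, 4, 0, 1], [0, 0, 0, 0, 4, 0, 1], [0, 0, 0, 0, 4, 0, 1], [0, 0, 0, 0, 4, 0, 1], [0, 0, 0, 0, 4, 0, 1], [0, 0, 0, 0, 4, 0, 1]]}}

```text
time_s: 10.35
ee_pos: [528.3, -10.0, 196.7]
eef_rot: [0.084, 0.996, -0.0, 0.001]
ft_force: [-0.5, -0.6, -0.7]
width: 0.293
grip_force: 59.2
```

```bash
python3 - <<'E'
from h import *
import cv2
to([539.5,71.9,197],R.from_quat([.084,.9965,0,0]))
s=bot.get_image("side")[:,:,::-1]; cv2.imwrite("pics/s7.png",s)
x,y,w,h=280,240,60,75
c=np.clip(cv2.resize(np.ascontiguousarray(s[y:y+h,x:x+w]),None,fx=8,fy=8,interpolation=cv2.INTER_CUBIC).astype(float)*2,0,255).astype(np.uint8)
cv2.imwrite("pics/c7.png",c)
E
```

```text
t 10.35 pos [528.3 -10.  196.7] rotvec [-0.     0.001  0.   ] shift cur axes [ 2.6 82.6 -0.4] shift tgt axes [ 2.6 82.6 -0.3] F [-0.5 -0.6 -0.7] w 0.293 g 59.2 q [-0.15  0.05 -0.01  1.51 -0.    0.02]
```

View pics/c7.png

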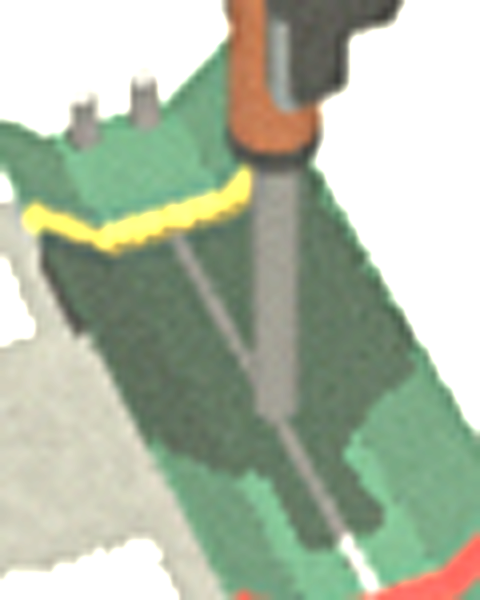

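The tip at crop (276,415) sits right over the seam, which emerges beneath it at (282,422). I continue to the yellow band.

Call:
{"op": "drive_tool", "data": {"plan": [[0, 0, 0, 0, 4, 0, 1], [0, 0, 0, 0, 4, 0, 1], [0, 0, 0, 0, 4, 0, 1], [0, 0, 0, 0, 4, 0, 1], [0, 0, 0, 0, 4, 0, 1], [0, 0, 0, 0, 4, 0, 1], [0, 0, 0, 0, 4, 0, 1], [0, 0, 0, 0, 4, 0, 1], [0, 0, 0, 0, 4, 0, 1], [0, 0, 0, 0, 4, 0, 1], [0, 0, 0, 0, 4, 0, 1]]}}

```text
time_s: 11.5
ee_pos: [535.6, 33.4, 196.6]
eef_rot: [0.084, 0.996, -0.0, 0.001]
ft_force: [0.8, -0.2, -0.2]
width: 0.291
grip_force: 59.2
```

Call:
{"op": "drive_tool", "data": {"plan": [[0, 0, 0, 0, 4, 0, 1], [0, 0, 0, 0, 4, 0, 1], [0, 0, 0, 0, 4, 0, 1], [0, 0, 0, 0, 4, 0, 1], [0, 0, 0, 0, 4, 0, 1], [0, 0, 0, 0, 4, 0, 1], [0, 0, 0, 0, 4, 0, 1], [0, 0, 0, 0, 4, 0, 1], [0, 0, 0, 0, 4, 0, 1], [0, 0, 0, 0, 2, 0, 1], [0, 0, 0, 0, 0, 0, 1], [0, 0, 0, 0, 0, 0, 1]]}}

```text
time_s: 12.7
ee_pos: [541.9, 70.5, 196.6]
eef_rot: [0.084, 0.996, -0.0, 0.001]
ft_force: [-0.2, 0.5, -1.1]
width: 0.29
grip_force: 59.2
```

```bash
python3 - <<'E'
from h import *
import cv2
to([539.5,71.9,197],R.from_quat([.084,.9965,0,0]))
s=bot.get_image("side")[:,:,::-1]; cv2.imwrite("pics/s8.png",s)
x,y,w,h=270,220,60,75
c=np.clip(cv2.resize(np.ascontiguousarray(s[y:y+h,x:x+w]),None,fx=8,fy=8,interpolation=cv2.INTER_CUBIC).astype(float)*2,0,255).astype(np.uint8)
cv2.imwrite("pics/c8.png",c)
E
```

```text
t 12.7 pos [541.9  70.5 196.6] rotvec [-0.     0.001  0.   ] shift cur axes [ 2.6  1.  -0.4] shift tgt axes [ 2.6  1.  -0.4] F [-0.2  0.5 -1.1] w 0.29 g 59.2 q [ 0.01  0.1   0.04  1.51 -0.    0.17]
```

View pics/c8.png

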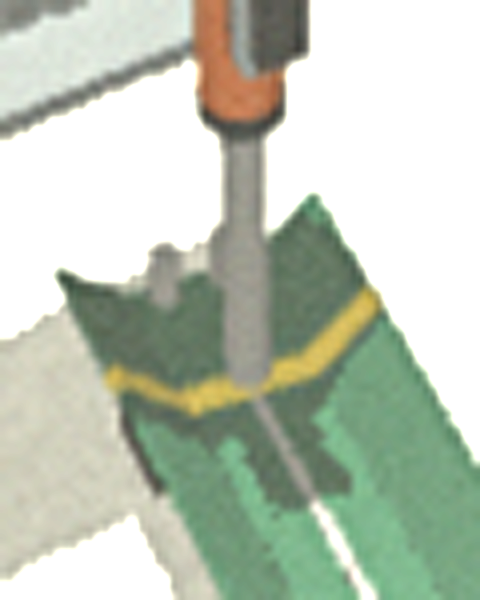

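The tip at crop (247,385) is on the yellow band. I lift and carry the pen to above the middle beaker.

Call:
{"op": "drive_tool", "data": {"plan": [[0, 0, 0, 0, 0, -10, 1], [0, 0, 0, 0, 0, -25, 1], [0, 0, 0, 0, 0, -30, 1], [0, 0, 0, 0, 0, -30, 1], [0, 0, 0, 0, 0, -25, 1], [0, 0, 0, -5, -15, 0, 1], [0, 0, 0, -10, -30, 0, 1], [0, 0, 0, -10, -30, 0, 1], [0, 0, 0, -10, -30, 0, 1], [0, 0, 0, -10, -30, 0, 1], [0, 0, 0, -10, -30, 0, 1], [0, 0, 0, -10, -30, 0, 1]]}}

```text
time_s: 13.95
ee_pos: [572.8, -134.9, 315.6]
eef_rot: [0.084, 0.996, -0.0, -0.0]
ft_force: [0.1, -0.5, -1.5]
width: 0.287
grip_force: 59.3
```

```bash
python3 - <<'E'
from h import *
to([599.5,-308,316],R.from_quat([.084,.9965,0,0]))
print("big", onz("top",(499,151),160), "small",onz("top",(478,266),90))
print("beaker rim side pred",proj("side",[596.5,-307.8,120]),proj("side",[599.5,-307.8,120]))
E
```

```text
t 13.95 pos [ 572.8 -134.9  315.6] rotvec [-0.    -0.    -0.001] shift cur axes [ -55.4 -166.2   -0.3] shift tgt axes [ -55.3 -166.2   -0.4] F [ 0.1 -0.5 -1.5] w 0.287 g 59.3 q [-0.34  0.25  0.45  1.77 -0.   -0.18]
big [ 730.63988109 -317.04773027  160.        ] small [ 497.72588673 -293.25422434   90.        ]
beaker rim side pred [424.81629816 341.87171449] [425.97312518 341.19652454]
```

Call:
{"op": "drive_tool", "data": {"plan": [[0, 0, 0, -9, -27, 0, 1], [0, 0, 0, -10, -30, 0, 1], [0, 0, 0, -10, -30, 0, 1], [0, 0, 0, -10, -30, 0, 1], [0, 0, 0, -9, -27, 0, 1], [0, 0, 0, -5, -15, 0, 1], [0, 0, 0, -2.4, -7.2, 0, 1], [0, 0, 0, 0, 0, 0, 1], [0, 0, 0, 0, 0, 0, 1]]}}

```text
time_s: 14.85
ee_pos: [599.9, -305.3, 316.6]
eef_rot: [0.084, 0.996, 0.0, 0.0]
ft_force: [-0.1, -0.2, -0.9]
width: 0.29
grip_force: 59.2
```

```bash
python3 - <<'E'
from h import *
import cv2
to([599.5,-308,316],R.from_quat([.084,.9965,0,0]))
s=bot.get_image("side")[:,:,::-1]; cv2.imwrite("pics/s9.png",s)
o=bot.get_obs(); Z=R.from_quat(o["eef_rot"]).apply([0,0,1])
x,y,w,h=390,270,80,75
c=np.clip(cv2.resize(np.ascontiguousarray(s[y:y+h,x:x+w]),None,fx=8,fy=8,interpolation=cv2.INTER_CUBIC).astype(float)*1.6,0,255).astype(np.uint8)
def d(p,col): u=(proj("side",p)+[1.1,0.8]-[x,y])*8; cv2.circle(c,tuple(int(v) for v in u),3,col,1); print(u)
d(o["ee_pos"]+165*Z,(0,255,0)); d([596.5,-307.8,120],(255,0,255)); d([*o["ee_pos"][:2],120],(0,255,255))
cv2.imwrite("pics/c9.png",c)
E
```

```text
t 14.85 pos [ 599.9 -305.3  316.6] rotvec [0.001 0.001 0.   ] shift cur axes [-0.1 -2.7  0.6] shift tgt axes [-0.1 -2.7  0.6] F [-0.1 -0.2 -0.9] w 0.29 g 59.2 q [-0.57  0.52  0.8   1.85  0.   -0.4 ]
[307.36416784 488.88789143]
[287.33038531 581.37371591]
[290.42307034 567.02099501]
```

View pics/c9.png

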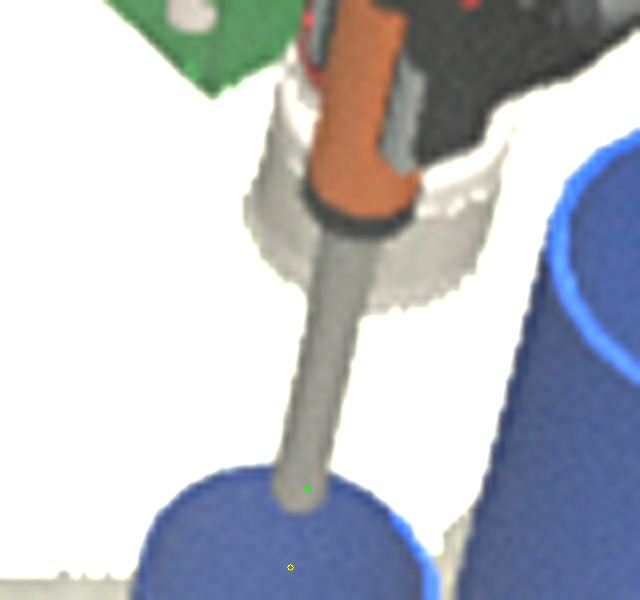

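The tip is at crop (299,497) and the rim centre at about (287,580), so the tip is within 4 mm of being over the beaker's centre. I correct by that and lower.

Call:
{"op": "drive_tool", "data": {"plan": [[0, 0, 0, 0.9, -3.7, 5, 1], [0, 0, 0, 0, 0, 12, 1], [0, 0, 0, 0, 0, 14, 1], [0, 0, 0, 0, 0, 14, 1], [0, 0, 0, 0, 0, 14, 1], [0, 0, 0, 0, 0, 14, 1], [0, 0, 0, 0, 0, 14, 1], [0, 0, 0, 0, 0, 12, 1], [0, 0, 0, 0, 0, 10, 1], [0, 0, 0, 0, 0, 6, 1], [0, 0, 0, 0, 0, 0, 1], [0, 0, 0, 0, 0, 0, 1]]}}

```text
time_s: 16.1
ee_pos: [598.8, -309.3, 202.3]
eef_rot: [0.084, 0.996, -0.0, 0.001]
ft_force: [-0.5, -0.6, -0.5]
width: 0.288
grip_force: 59.2
```

Call:
{"op": "drive_tool", "data": {"plan": [[0, 0, 0, 0, 0, 8, 1], [0, 0, 0, 0, 0, 8, 1], [0, 0, 0, 0, 0, 6, 1], [0, 0, 0, 0, 0, 0, 1], [0, -0.055, 0, 6, 0, 0, 1], [0, -0.055, 0, 6, 0, 0, 1], [0, -0.055, 0, 6, 0, 0, 1], [0, -0.055, 0, 6, 0, 0, 1], [0, 0, 0, 0, 0, 0, 1], [0, 0, 0, 0, 0, 0, 1]]}}

```text
time_s: 17.1
ee_pos: [574.9, -305.2, 178.0]
eef_rot: [0.084, 0.99, -0.009, 0.11]
ft_force: [0.1, 0.0, -1.5]
width: 0.29
grip_force: 59.3
```

```bash
python3 - <<'E'
from h import *
o=bot.get_obs(); Z=R.from_quat(o["eef_rot"]).apply([0,0,1])
for L in (163,166,169): print(L,(o["ee_pos"]+L*Z).round(1))
print(o["ft_force"].round(1),o["wrist_torque"].round(2),o["ee_pos"].round(1),Z.round(3))
E
```

```text
163 [ 610.1 -311.2   18.9]
166 [ 610.7 -311.3   16. ]
169 [ 611.4 -311.4   13.1]
[ 0.1  0.  -1.5] [ 0.05  0.24 -0.  ] [ 574.9 -305.2  178. ] [ 0.216 -0.037 -0.976]
```

Call:
{"op": "drive_tool", "data": {"plan": [[0, 0, 0, 0, 0, 2, 1], [0, 0, 0, 0, 0, 2, 1], [0, 0, 0, 0, 0, 1, 1], [0, 0, 0, 0, 0, 0, 1]]}}

```text
time_s: 17.5
ee_pos: [576.7, -305.5, 172.6]
eef_rot: [0.083, 0.99, -0.009, 0.11]
ft_force: [0.1, 0.4, -1.8]
width: 0.286
grip_force: 59.3
```

Call:
{"op": "drive_tool", "data": {"plan": [[0, 0, 0, 0, 0, 1, 1], [0, 0, 0, 0, 0, 1, 1], [0, 0, 0, 0, 0, 0, 1]]}}

```text
time_s: 17.8
ee_pos: [576.7, -305.4, 170.8]
eef_rot: [0.083, 0.99, -0.009, 0.11]
ft_force: [0.0, -0.6, 0.1]
width: 0.289
grip_force: 59.3
```

Call:
{"op": "drive_tool", "data": {"plan": [[0, 0, 0, 0, 0, 0, 0.62], [0, 0, 0, 0, 0, 0, 0.6], [0, 0, 0, 0, 0, 0, 0.55], [0, 0, 0, 0, 0, 0, 0.45], [0, 0, 0, 0, 0, 0, 0.3], [0, 0, 0, 0, 0, 0, 0], [0, 0, 0, 0, 0, 0, 0], [0, 0, 0, 0, 0, 0, 0], [0, 0, 0, 0, 0, 0, 0], [0, 0, 0, 0, 0, 0, 0]]}}

```text
time_s: 18.8
ee_pos: [576.7, -305.5, 171.0]
eef_rot: [0.083, 0.99, -0.009, 0.11]
ft_force: [0.3, 0.0, 0.3]
width: 1.002
grip_force: 0.0
```

```bash
python3 - <<'E'
from h import *
import cv2
o=bot.get_obs(); print(o["ft_force"].round(1),o["width"],o["grip_force"])
s=bot.get_image("side")[:,:,::-1]
x,y,w,h=370,270,100,125
c=np.clip(cv2.resize(np.ascontiguousarray(s[y:y+h,x:x+w]),None,fx=4.8,fy=4.8,interpolation=cv2.INTER_CUBIC).astype(float)*1.7,0,255).astype(np.uint8)
cv2.imwrite("pics/c10.png",c)
E
```

```text
[0.3 0.  0.3] 1.0016726149355284 0.0
```

View pics/c10.png

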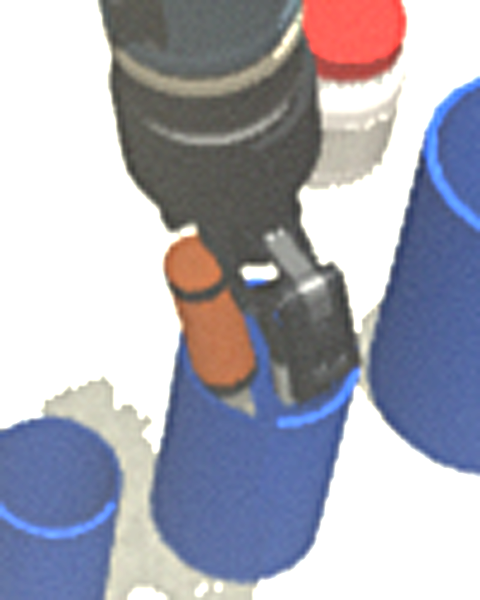

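The pen leans on the beaker's near-left rim, handle at crop (205,315), clear of the open fingers, and the beaker is upright. I have now viewed 12 pictures, two over the limit of 10, so I look at no more and check by numbers only. I retreat straight up.

Call:
{"op": "drive_tool", "data": {"plan": [[0, 0, 0, -1, 0, -5, 0], [0, 0, 0, -2, 0, -10, 0], [0, 0, 0, -4, 0, -18, 0], [0, 0, 0, -5, 0, -22, 0], [0, 0, 0, -5, 0, -22, 0], [0, 0, 0, -5, 0, -22, 0], [0, 0, 0, -3, 0, -15, 0], [0, 0, 0, 0, 0, 0, 0], [0, 0, 0, 0, 0, 0, 0], [0, 0, 0, 0, 0, 0, 0]]}}

```text
time_s: 19.85
ee_pos: [575.7, -305.1, 286.4]
eef_rot: [0.083, 0.99, -0.009, 0.109]
ft_force: [-0.5, 0.2, -0.1]
width: 1.0
grip_force: 0.0
```

```bash
python3 - <<'E'
from h import *
import cv2
s0=cv2.cvtColor(cv2.imread("pics/side0.png"),cv2.COLOR_BGR2HSV)
ims=[bot.get_image("side") for _ in range(1)]
for _ in range(6): im2=bot.get_image("side")
print("motion",np.abs(ims[0].astype(int)-im2)[270:400,370:470].max(axis=2).mean(), (np.abs(ims[0].astype(int)-im2)[270:400,370:470].max(axis=2)>25).sum())
hs=cv2.cvtColor(im2[:,:,::-1].copy(),cv2.COLOR_BGR2HSV)
for n,h in(("before",s0),("after",hs)):
    b=cv2.inRange(h,(105,120,40),(130,255,255)); b=b.copy(); 
    k,l,st,ce=cv2.connectedComponentsWithStats(b)
    print(n,[(st[i].tolist(),ce[i].round(1).tolist()) for i in range(1,k) if st[i][4]>300])
    m=cv2.inRange(h,(4,120,60),(18,255,255))[250:420,370:470]; ys,xs=np.nonzero(m); print("orange",len(xs),xs.mean()+370 if len(xs) else 0,ys.mean()+250 if len(ys) else 0, (xs.min()+370,xs.max()+370,ys.min()+250,ys.max()+250) if len(xs) else 0)
o=bot.get_obs(); print(o["time_s"],o["ee_pos"],o["ft_force"])
E
```

```text
motion 2.227076923076923 48
before [([458, 285, 52, 74, 1853], [481.1, 316.4])]
orange 35 435.62857142857143 276.37142857142857 (np.int64(428), np.int64(451), np.int64(263), np.int64(286))
after [([458, 285, 52, 70, 1690], [480.4, 313.0])]
orange 320 413.5875 334.440625 (np.int64(405), np.int64(448), np.int64(265), np.int64(349))
20.2 [ 575.94604294 -305.22916906  287.13346725] [-0.26644843  1.08607791  0.21701031]
```

```bash
python3 -c "
from bench import bot
print(bot.close_job())"
```

```text
the job is handed in; nothing more can be done
None
```

I traced the seam from the red band to the yellow band and released the pen in the beaker, where it leans on the rim with the beaker upright; the job is handed in (no verdict was returned), but I viewed 12 pictures, two over the limit of 10.

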